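Seat a plate on its parallels in the drilling vise

ROBOT

A 6-joint arm with a two-finger parallel gripper is mounted at the origin on the work surface. World frame = base frame: x ahead of the robot, y to its left, z up, the work surface at z = 0. Lengths are in m, angles in degrees, forces in N, time in s.
With the tool pointing down it reaches from about 0.4 to 0.825 m from the base axis. Payload 7 kg.
Tool frame: the origin (TCP) lies between the finger pads; the fingertips stand 14 mm ahead of it and the grasp point (between the pads) lies 5 mm behind it; z points along the fingers, y is the line along which they close (so a half turn about z gives the same grasp; the last joint's range is limited). The gripper opens to 88 mm and grips with 3 to 60 N. Pads are 19 mm wide; open, the fingers measure 130 mm over their backs; the gripper's body (78 mm by 193 mm) begins 47 mm behind the grasp point.
Start: joints at [-53.394, 20.546, 0.682, 0, -70.136, -16.507], TCP at [0.232, -0.634, 0.241] pointing down, gripper open.
Joint ranges: [-176.03, 176.03], [-82.01, 121.73], [-58.28, 71.71], [-173.87, 95.51], [-174.79, -0.11], [-173.66, 173.66]. Speed limits (degrees/s): [136.94, 136.94, 172.46, 180, 180, 180].

INTERFACE

Orientations are given as [roll, pitch, yaw] about the fixed x, y, z axes, in that order (R = Rz(yaw) Ry(pitch) Rx(roll)).
In Python, from plant import status, cams, job gives the robot as it stands. The module is installed in compiled form; this text tells all that it offers.
- The arm moves only by the tool step_arm, never from a script. Its arguments are lists of equal length, an entry for each row: "xyz": the shift along the tool's x, y, z each as a share of 20 cm, from -1 to 1, a list of three; "yaw": the turn about the tool's z as a share of 360 degrees, from -1 to 1; "claw": the closure, from -1 (fully open) to 1 (shut). A call has 1 to 20 rows; each row is the pose to reach, as a shift and turn from the pose commanded when the call began, along the tool's axes at that moment, turning the shorter way round; what a row does not reach only later rows make up. A row lasts 1/12 s, in which the tool goes at most 41.7 mm and 7.16 degrees, less where a joint would pass 70% of its speed; a pose out of reach is approached as far as the arm can. A call with a number of a shift or a turn outside -1 to 1 is refused whole. A call with a gripper value outside its range is refused whole. The fingers move at their own pace and stop on an object; "grip_force" is the grip in N (left out, the last holds). Time passes only in rows, so rows that repeat a pose let the fingers close. It gives the time, the measured TCP pose, the force, the opening and the grip force at its end, in the units of the state.
- status.get_state(): the state, without advancing time (a new reading comes with each control period).
- cams.capture(name): name is "scene" or "top" or "wrist"; returns (picture, depth): 480x640x3 uint8, blue, green, red; 480x640 float32, m along the optical axis (not along the pixel's ray), 0 where there is no reading.
- cams.calibration(name): a dict with "mtx" (3x3 intrinsics, pixels), "camera_from_world" (4x4, takes a point from world to camera coordinates); the wrist camera has in their place "T_tool_cam" (4x4, takes a point from camera to tool coordinates, whose origin is the TCP and whose axes are the flange's). Camera axes: x right, y down, z forward; pixel columns grow to the right and rows downward; lengths in m; the calibration is good to about 2 mm. The wrist camera is an equidistant fisheye: a pixel r from the principal point sees the ray r / f radians off the axis. A picture is of the moment at which its call begins: read the wrist's pose just before it. calibration takes no time and is no camera call.
- job.close_job(): hands the job in; it is judged then, once.
The state is a dict: "time_s": time; "joints": joint angles; "qd": joint speeds; "joint_torque": joint torques, N m; "tcp_pos": TCP position; "eef_rot": TCP orientation; "contact_force": force on the tool from outside, world axes, zero at the start; "moment": the same for the moment, N m; "gripper_width": finger opening in m; "gripper_force": force on a finger pad.
Only numpy, scipy, OpenCV 4.12 (cv2) and the standard library are available. Lean on these libraries where they do the work, as an engineer would, in place of code of your own. Each camera call takes 0.05 s, during which the arm holds its last target. There are 200 camera calls.

TASK

The aluminium plate in the vise rode up and went crooked when the jaw was tightened: with the wooden drift, not with the gripper itself, press or tap it down gently over both parallels until it is firmly seated and neither parallel can slide. Then stand the drift upright on the table again, clear of the vise, and only after that prove the seat by pushing lightly with a fingertip, lengthwise, on the end of the parallel beside the screw-side jaw: it must not budge. Leave the other things on the table where they are.

Things in the scene. Friction and masses are not known exactly. Their poses are not given: they have to be found in the camera images.
- vise_seat (a point): Point midway between the jaws of the grey drilling vise (fixed to the table on a plywood board 300 x 150 x 16 mm), 64 mm above the table: where the centre of the plate's underside lies when seated on the parallels' tops. Axes: x from the screw-side (moving) jaw to the fixed jaw, y lengthwise along jaws and parallels, z up. Screw and bar reach to x = -165 mm, all below this point.
- vise: The vise, same axes, origin on the table below that point. Bed, two flat steel strips under the parallels, 40 mm above the table, 110 mm long in y. Jaws 100 mm long in y, faces at x = -36 and +36 mm, tops 80 mm above the table.
- plate_top (a point): Centre of the top face of the aluminium plate, 64 (vise x) by 90 (vise y) by 26 mm thick, between the jaws; top 10 mm above the jaws when seated. Friction holds it wherever it is pushed; it can only move up and down and roll a little about vise y. It starts 4 to 8 mm too high, rolled 1 to 3 degrees, screw-side edge up.
- plate: The same plate, origin at the centre of its underside. 8 to 16 N moves it; once on both parallels it stops and the force rises steeply. The bed gives slightly (some 24 N/mm), so a last firm push of 20 to 26 N near its middle, reached steadily and not just as a passing peak, leaves it bearing on both parallels by itself; over 32 N marks it.
- parallel_screw_mid (a point): Centre (half-way up) of the steel parallel under the plate next to the screw-side jaw: 8 (x) by 170 (y) by 24 mm high, on edge on the bed, 22 mm from the vise's middle line; y lengthwise. Its ends stick out about 40 mm beyond the plate and 35 mm beyond the jaws, with only the board below their tips. Loose until the plate bears on it; a light push is 3 to 5 N along its length.
- parallel_fixed_mid (a point): Centre of the like parallel next to the fixed jaw: same size and posture, 22 mm from the middle line on the other side.
- drift_mid (a point): Point half-way up (55 mm) the turned wooden drift standing on the table: 110 mm high, about 130 g, foot 36 mm across and 32 mm high that does the tapping, tapering by 40 mm height to a round handle 27 mm across up to the flat top.
There are look-alikes about, which are no part of the job. Several things look just like the part that bears drift_mid: the one meant starts nearest to the robot's base.

How it is judged:
By the outcome, as a careful person would: the job done as asked, in the order asked, and still so for the second after the job is handed in, with the robot touching nothing.
It also fails if it takes over 72 s, if anything falls off the work surface, if the arm or the gripper's body presses on something with over 40 N, if the wrist force passes 120 N, or if a joint passes its speed limit or range.

## Working session

There is one attempt and no reset: what is moved stays moved. The work goes in short steps, Python scripts to look and compute and a tool call to move; the robot and the scene stay as the last step left them, time stands still between calls to the robot, and variables do not carry over. Pictures are saved under pics/ and viewed, at most 10 in all, crops included, and the job is handed in when it is done.

Besides the shell and the picture viewer there is one more tool, called as name(argument=value, ...) on one line, values as JSON. step_arm: Moves the arm, as the interface text tells. Shift numbers are shares of 20 cm and turn numbers shares of 360 degrees, none past 1 either way. Its arguments: {"type":"object","properties":{"xyz":{"type":"array"},"yaw":{"type":"array"},"claw":{"type":"array"},"grip_force":{"type":"number"}},"required":["xyz","yaw","claw"]}

```bash
mkdir -p pics; cat > h.py <<'E'
import numpy as np, cv2
from plant import status, cams, job
def grab(n,f):
    im,d=cams.capture(n); cv2.imwrite(f'pics/{f}.png',im); np.savez(f'pics/{f}.npz',im=im,d=d); return im,d
def toworld(n,d,u,v,z=None):
    c=cams.calibration(n);K=np.array(c['mtx']);T=np.linalg.inv(np.array(c['camera_from_world']))
    r=np.linalg.inv(K)@np.stack([u,v,np.ones_like(u)]).astype(float)
    if z is None: p=r*d
    else:
        w=T[:3,:3]@r; p=r*((z-T[2,3])/w[2])
    return (T[:3,:3]@p).T+T[:3,3]
E
python3 - <<'E'
from h import *
print(status.get_state())
for n in('scene','top'):
    grab(n,n+'0'); print(cams.calibration(n))
print(cams.calibration('wrist'))
E
```

```text
{'time_s': 0.0, 'joints': array([-5.33924206e+01,  2.05923595e+01,  6.31998365e-01, -1.92395200e-02,
       -7.01339913e+01, -1.65076791e+01]), 'qd': array([-0.01942177,  0.05187448,  0.01219009,  0.05546033,  0.07450182,
       -0.05758565]), 'joint_torque': array([ 2.26515564e-03, -5.82724142e+01,  2.93050933e+01,  6.99721009e+00,
        6.93308990e-03, -1.43171255e-04]), 'tcp_pos': array([ 0.23178773, -0.63345682,  0.2396015 ]), 'eef_rot': array([ 1.79904397e+02, -9.47155210e-03, -1.59906645e+02]), 'contact_force': array([0.24740246, 0.32685552, 0.2157136 ]), 'moment': array([-0.00577783, -0.04547378,  0.01555821]), 'gripper_force': 0.0, 'gripper_width': 0.08746923534691531}
{'mtx': array([[597.24545566,   0.        , 313.37203761],
       [  0.        , 597.24545566, 244.82921553],
       [  0.        ,   0.        ,   1.        ]]), 'camera_from_world': array([[ 0.74742756,  0.66394847, -0.02290114, -0.53022258],
       [ 0.41333624, -0.49173993, -0.76638437, -0.08902917],
       [-0.52010114,  0.56335093, -0.64197394,  1.47929423],
       [ 0.        ,  0.        ,  0.        
[... 362 characters left out ...]
555e-01],
       [ 1.94923869e-01, -2.18583583e-03, -9.80815940e-01,
         8.22628235e-01],
       [ 0.00000000e+00,  0.00000000e+00,  0.00000000e+00,
         1.00000000e+00]])}
{'mtx': array([[371.64829954,   0.        , 321.47762698],
       [  0.        , 371.64829954, 240.12886444],
       [  0.        ,   0.        ,   1.        ]]), 'T_tool_cam': array([[ 4.17667673e-04, -9.66206935e-01, -2.57767307e-01,
         6.85451962e-02],
       [ 9.99997702e-01, -1.38488466e-04,  2.13943047e-03,
        -3.34699752e-04],
       [-2.10283035e-03, -2.57767608e-01,  9.66204657e-01,
        -1.43717262e-01],
       [ 0.00000000e+00,  0.00000000e+00,  0.00000000e+00,
         1.00000000e+00]])}
```

View pics/top0.png

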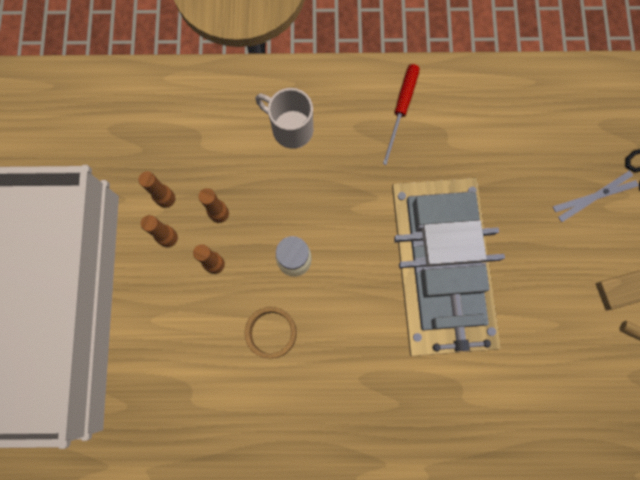

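View pics/scene0.png

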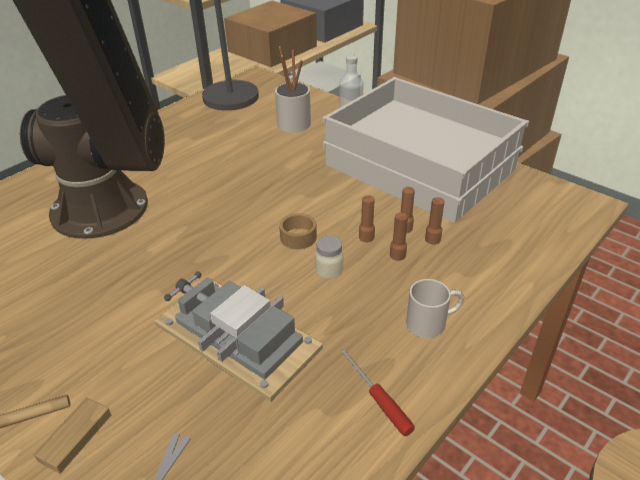

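The top view shows the vise at about (447,265), its screw towards the robot (bottom). There are four identical drifts with tops at about (148,180), (150,223), (207,196) and (203,253). I'll measure their distances from the base.

```bash
python3 - <<'E'
from h import *
Z=np.load('pics/top0.npz');im,d=Z['im'],Z['d']
v,u=np.mgrid[:480,:640]
P=toworld('top',d.ravel(),u.ravel(),v.ravel()).reshape(480,640,3)
np.save('pics/P.npy',P)
hsv=cv2.cvtColor(im,cv2.COLOR_BGR2HSV)
box=np.zeros((480,640),bool);box[150:300,130:240]=1
m=box&(d>0)&(P[...,2]>.02)&(hsv[...,1]>120)
n,l,s,c=cv2.connectedComponentsWithStats(m.astype('uint8'))
for i in range(1,n):
    if s[i,4]<40: continue
    q=P[(l==i)&(P[...,2]>.104)]; 
    print(c[i].round(),s[i],'top',q.mean(0).round(4),np.ptp(q,axis=0).round(3),len(q),'dist',np.hypot(*q.mean(0)[:2]).round(3))
# vise: height classes
box[:]=0;box[170:360,385:510]=1
for lo,hi in((.074,.084),(.084,.105),(.058,.07)):
    m=(box&(P[...,2]>lo)&(P[...,2]<hi)).astype('uint8')
    n,l,s,c=cv2.connectedComponentsWithStats(m)
    for i in range(1,n):
        if s[i,4]<60: continue
        q=P[l==i]; r=cv2.minAreaRect(q[:,:2].astype('float32')*1000)
        print(lo,s[i],q.mean(0).round(4),r)
def pl(m):
    q=P[m];A=np.c_[q[:,:2]-q[:,:2].mean(0),np.ones(len(q))];return np.linalg.lstsq(A,q[:,2],rcond=None)[0]
big=cv2.resize(im[165:365,380:515],None,fx=3,fy=3,interpolation=2)
b2=cv2.resize(im[160:290,130:250],None,fx=3,fy=3,interpolation=2)
h=max(len(big),len(b2));o=np.zeros((h,big.shape[1]+b2.shape[1],3),'uint8');o[:len(big),:big.shape[1]]=big;o[:len(b2),big.shape[1]:]=b2
cv2.imwrite('pics/c1.png',o[:600])
E
```

```text
[156. 188.] [139 171  34  34 661] top [0.6925 0.4237 0.1091] [0.026 0.025 0.009] 227 dist 0.812
[213. 204.] [198 188  30  33 590] top [0.6638 0.3277 0.1094] [0.026 0.028 0.009] 225 dist 0.74
[158. 229.] [141 215  35  30 635] top [0.6208 0.4163 0.1093] [0.026 0.026 0.01 ] 234 dist 0.747
[208. 258.] [193 244  31  29 561] top [0.5733 0.333  0.1093] [0.026 0.026 0.009] 242 dist 0.663
0.074 [ 415  192   65   36 1781] [ 0.6492 -0.0569  0.0798] ((648.3157958984375, -58.00267028808594), (53.499725341796875, 100.662109375), 4.306146144866943)
0.074 [ 422  228   68   67 1895] [ 0.5353 -0.064   0.0797] ((563.7420654296875, -64.82499694824219), (108.14117431640625, 100.98987579345703), 1.4447431564331055)
0.084 [ 423  220   64   45 2398] [ 0.5882 -0.0609  0.0964] ((589.7909545898438, -61.998268127441406), (65.65674591064453, 91.23262023925781), 4.184685230255127)
0.058 [482 227  17   7  90] [ 0.6154 -0.1295  0.0638] ((615.6226806640625, -129.70074462890625), (8.401408195495605, 27.401840209960938), 3.9360690116882324)
0.058 [395 233  28   7 145] [0.6061 0.0047 0.0637] ((606.3334350585938, 4.629785537719727), (8.62826919555664, 43.43744659423828), 3.7334866523742676)
0.058 [486 254  19   6  98] [ 0.5713 -0.1346  0.0637] ((571.6734008789062, -134.5312042236328), (8.207510948181152, 30.605602264404297), 2.68363618850708)
0.058 [400 259  26   8 135] [ 0.562  -0.      0.0638] ((562.40771484375, -0.37189483642578125), (8.23446273803711, 41.47578811645508), 4.796728134155273)
0.058 [ 433  293   58   59 1254] [ 0.4592 -0.0701  0.0648] ((466.370361328125, -69.77011108398438), (90.19017028808594, 91.29942321777344), 4.122700214385986)
```

View pics/c1.png

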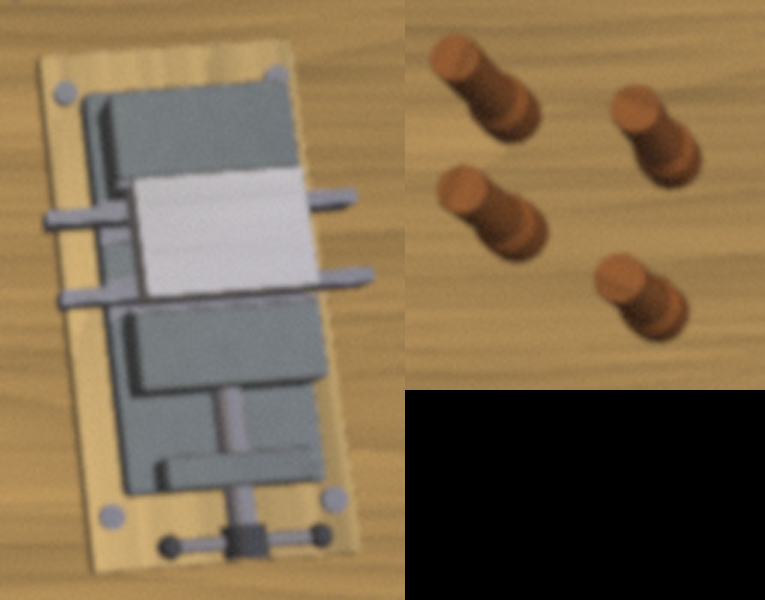

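The crop shows four identical drifts. In full-picture pixels their tops lie at (203,253), 0.66 m from the base; (207,196), 0.74 m; (150,223), 0.75 m; and (148,180), 0.81 m. The one meant is (203,253), at world (0.573, 0.333), because it is nearest the base. The vise centre is at about (0.589, -0.062) with yaw of about 4.1°, and the plate top is at 0.096 m. I'll move over the drift now.

step_arm(xyz=[[-1,1,0],[-1,1,0],[-1,1,0],[-1,1,0],[-1,1,0],[-1,1,0],[-1,1,0],[-1,1,0]], yaw=[0,0,0,0,0,0,0,0], claw=[-1,-1,-1,-1,-1,-1,-1,-1])

```text
time_s: 0.77
tcp_pos: [0.3526, -0.3732, 0.2408]
eef_rot: [180.0, 0.1, -159.7]
contact_force: [0.1, 0.1, -0.0]
gripper_width: 0.0877
gripper_force: 0.0
```

step_arm(xyz=[[-1,1,0],[-1,1,0],[-1,1,0],[-1,1,0],[-1,1,0],[-1,1,0],[-1,1,0],[-1,1,0]], yaw=[0,0,0,0,0,0,0,0], claw=[-1,-1,-1,-1,-1,-1,-1,-1])

```text
time_s: 1.43
tcp_pos: [0.4722, -0.1169, 0.2405]
eef_rot: [180.0, 0.0, -159.7]
contact_force: [1.3, -0.4, 0.8]
gripper_width: 0.0874
gripper_force: 0.0
```

step_arm(xyz=[[-1,1,0],[-1,1,0],[-1,1,0],[-1,1,0],[-1,1,0],[-1,1,0],[-1,1,0],[-1,1,0]], yaw=[0,0,0,0,0,0,0,0], claw=[-1,-1,-1,-1,-1,-1,-1,-1])

```text
time_s: 2.1
tcp_pos: [0.5912, 0.1401, 0.2391]
eef_rot: [-180.0, -0.0, -159.7]
contact_force: [0.5, -0.6, -0.4]
gripper_width: 0.0878
gripper_force: 0.0
```

step_arm(xyz=[[-0.255,0.955,0],[-0.255,0.955,0],[-0.255,0.955,0],[-0.255,0.955,0],[-0.255,0.955,0],[-0.255,0.955,0],[-0.255,0.955,0],[-0.255,0.955,0]], yaw=[0,0,0,0,0,0,0,0], claw=[-1,-1,-1,-1,-1,-1,-1,-1])

```text
time_s: 2.77
tcp_pos: [0.5713, 0.3322, 0.2399]
eef_rot: [-180.0, -0.1, -159.9]
contact_force: [-0.4, -0.5, -0.1]
gripper_width: 0.0879
gripper_force: 0.0
```

step_arm(xyz=[[-0.01,0,0.2],[-0.01,0,0.4],[-0.01,0,0.6],[-0.01,0,0.75],[-0.01,0,0.85],[-0.01,0,0.85],[-0.01,0,0.85],[-0.01,0,0.85],[-0.01,0,0.85],[-0.01,0,0.85],[-0.01,0,0.85],[-0.01,0,0.85],[-0.01,0,0.85],[-0.01,0,0.85],[-0.01,0,0.85]], yaw=[0,0,0,0,0,0,0,0,0,0,0,0,0,0,0], claw=[-1,-1,-1,-1,-1,-1,-1,1,1,1,1,1,1,1,1], grip_force=55)

```text
time_s: 4.02
tcp_pos: [0.5733, 0.3334, 0.0706]
eef_rot: [180.0, 0.0, -159.9]
contact_force: [-0.3, -0.1, 1.0]
gripper_width: 0.0398
gripper_force: 0.0
```

step_arm(xyz=[[0,0,0],[0,0,0],[0,0,0],[0,0,0],[0,0,0],[0,0,0],[0,0,0],[0,0,0]], yaw=[0,0,0,0,0,0,0,0], claw=[1,1,1,1,1,1,1,1], grip_force=55)

```text
time_s: 4.68
tcp_pos: [0.5733, 0.3333, 0.0705]
eef_rot: [-180.0, -0.0, -159.9]
contact_force: [-0.3, -0.1, -0.9]
gripper_width: 0.0261
gripper_force: 55.0
```

step_arm(xyz=[[0,0,-0.2],[0,0,-0.4],[0,0,-0.6],[0,0,-0.7],[0,0,-0.75],[0,0,-0.75],[0,0,-0.75]], yaw=[0,0,0,0,0,0,0], claw=[1,1,1,1,1,1,1])

```text
time_s: 5.27
tcp_pos: [0.5728, 0.3331, 0.2197]
eef_rot: [180.0, -0.0, -159.9]
contact_force: [-0.9, 0.6, -3.0]
gripper_width: 0.026
gripper_force: 55.0
```

step_arm(xyz=[[0.335,-0.93,0],[0.335,-0.93,0],[0.335,-0.93,0],[0.335,-0.93,0],[0.335,-0.93,0],[0.335,-0.93,0]], yaw=[0,0,0,0,0,0], claw=[1,1,1,1,1,1])

```text
time_s: 5.77
tcp_pos: [0.5725, 0.1304, 0.2181]
eef_rot: [-180.0, -0.3, -160.1]
contact_force: [-0.9, 0.4, -1.7]
gripper_width: 0.0261
gripper_force: 55.0
```

step_arm(xyz=[[0.335,-0.93,0],[0.335,-0.93,0],[0.335,-0.93,0],[0.335,-0.93,0],[0.335,-0.93,0],[0.335,-0.93,0],[0.335,-0.93,0],[0.335,-0.93,0.1],[0.335,-0.93,0.2],[0.335,-0.93,0.2],[0.335,-0.93,0.2]], yaw=[0,0,0,0,0,0,0,0,0,0,0], claw=[1,1,1,1,1,1,1,1,1,1,1])

```text
time_s: 6.68
tcp_pos: [0.5743, -0.0614, 0.1788]
eef_rot: [180.0, -0.2, -159.8]
contact_force: [0.9, -0.6, -0.7]
gripper_width: 0.0263
gripper_force: 55.0
```

```bash
python3 - <<'E'
from h import *
s=status.get_state();print(s['tcp_pos'],s['contact_force'],s['moment'])
im,d=grab('scene','s1'); cv2.imwrite('pics/s1c.png',cv2.resize(im[150:400,100:400],None,fx=2.4,fy=2.4))
# plate plane from first top view
P=np.load('pics/P.npy');c,a=np.array([.589,-.0615]),np.radians(4.1)
R=np.array([[np.cos(a),np.sin(a)],[-np.sin(a),np.cos(a)]])
q=(P[...,:2]-c)@R.T; m=(abs(q[...,0])<29)&(P[...,2]>.08)&(abs(q[...,0])<.029)&(abs(q[...,1])<.042)
A=np.c_[q[m],np.ones(m.sum())];k=np.linalg.lstsq(A,P[m][:,2],rcond=None)[0];print('slopes deg',np.degrees(k[:2]),'h',k[2],m.sum())
E
```

```text
[ 0.57427711 -0.06138109  0.1788312 ] [ 0.86988917 -0.61827185 -0.6700388 ] [ 0.02552789 -0.10547302 -0.02391037]
slopes deg [-2.66439059 -0.07159213] h 0.09681419972923404 1901
```

View pics/s1c.png

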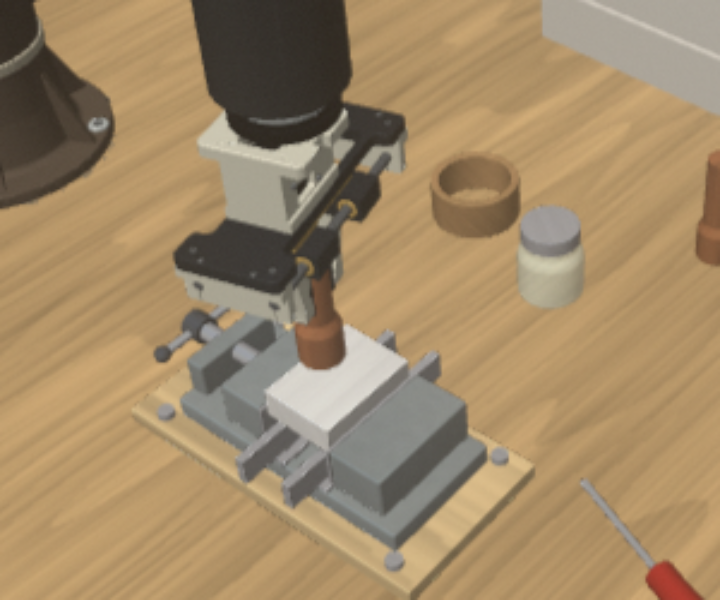

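The picture shows the drift upright and firmly held, with its foot at (320,350) over the screw-side half of the plate. The plate sits 6.8 mm high and is rolled 2.7° with the screw side up. I'll press gently.

step_arm(xyz=[[0,0,0.02],[0,0,0.035],[0,0,0.045],[0,0,0.047],[0,0,0.049],[0,0,0.051],[0,0,0.053],[0,0,0.055],[0,0,0.057],[0,0,0.059],[0,0,0.061],[0,0,0.061]], yaw=[0,0,0,0,0,0,0,0,0,0,0,0], claw=[1,1,1,1,1,1,1,1,1,1,1,1], grip_force=60)

```text
time_s: 7.73
tcp_pos: [0.5754, -0.0621, 0.1684]
eef_rot: [-180.0, 0.0, -159.9]
contact_force: [0.7, -0.1, -1.5]
gripper_width: 0.0261
gripper_force: 60.0
```

step_arm(xyz=[[0,0,0.002],[0,0,0.004],[0,0,0.006],[0,0,0.008],[0,0,0.01],[0,0,0.012],[0,0,0.012]], yaw=[0,0,0,0,0,0,0], claw=[1,1,1,1,1,1,1])

```text
time_s: 8.32
tcp_pos: [0.575, -0.0621, 0.1665]
eef_rot: [-180.0, -0.0, -159.9]
contact_force: [-3.6, 1.5, 6.2]
gripper_width: 0.026
gripper_force: 60.0
```

step_arm(xyz=[[0,0,0.002],[0,0,0.004],[0,0,0.006],[0,0,0.008],[0,0,0.01],[0,0,0.012],[0,0,0.012]], yaw=[0,0,0,0,0,0,0], claw=[1,1,1,1,1,1,1])

```text
time_s: 8.9
tcp_pos: [0.575, -0.0621, 0.1641]
eef_rot: [-180.0, -0.0, -159.9]
contact_force: [-4.0, 1.3, 6.4]
gripper_width: 0.0263
gripper_force: 60.0
```

step_arm(xyz=[[0,0,-0.03],[0,0,-0.03],[-0.067,-0.021,-0.03],[-0.067,-0.021,-0.03],[-0.067,-0.021,-0.01],[-0.067,-0.021,-0.006],[-0.067,-0.021,-0.003],[-0.067,-0.021,0],[-0.067,-0.021,0.002],[-0.067,-0.021,0.004],[-0.067,-0.021,0.006],[-0.067,-0.021,0.006]], yaw=[0,0,0,0,0,0,0,0,0,0,0,0], claw=[1,1,1,1,1,1,1,1,1,1,1,1])

```text
time_s: 9.9
tcp_pos: [0.5891, -0.0613, 0.1632]
eef_rot: [-180.0, 0.0, -159.9]
contact_force: [-1.9, 1.5, 6.2]
gripper_width: 0.0261
gripper_force: 60.0
```

step_arm(xyz=[[0,0,0.002],[0,0,0.004],[0,0,0.006],[0,0,0.008],[0,0,0.008]], yaw=[0,0,0,0,0], claw=[1,1,1,1,1])

```text
time_s: 10.32
tcp_pos: [0.5891, -0.0613, 0.1617]
eef_rot: [-180.0, 0.0, -159.9]
contact_force: [-2.0, 1.7, 6.5]
gripper_width: 0.0259
gripper_force: 60.0
```

step_arm(xyz=[[0,0,0.001],[0,0,0.002],[0,0,0.003],[0,0,0.003]], yaw=[0,0,0,0], claw=[1,1,1,1])

```text
time_s: 10.65
tcp_pos: [0.5891, -0.0613, 0.1611]
eef_rot: [-180.0, 0.0, -159.9]
contact_force: [-2.1, 2.0, 6.7]
gripper_width: 0.0261
gripper_force: 60.0
```

step_arm(xyz=[[0,0,0.001],[0,0,0.002],[0,0,0.003],[0,0,0.003]], yaw=[0,0,0,0], claw=[1,1,1,1])

```text
time_s: 10.98
tcp_pos: [0.5891, -0.0613, 0.1605]
eef_rot: [-180.0, 0.0, -159.9]
contact_force: [-2.5, 2.0, 6.4]
gripper_width: 0.0262
gripper_force: 60.0
```

step_arm(xyz=[[0,0,0.001],[0,0,0.002],[0,0,0.002],[0,0,0.002]], yaw=[0,0,0,0], claw=[1,1,1,1])

```text
time_s: 11.32
tcp_pos: [0.5892, -0.0613, 0.1603]
eef_rot: [-180.0, 0.0, -159.9]
contact_force: [-2.6, 2.2, 8.2]
gripper_width: 0.0259
gripper_force: 60.0
```

step_arm(xyz=[[0,0,0.001],[0,0,0.002],[0,0,0.002],[0,0,0.002]], yaw=[0,0,0,0], claw=[1,1,1,1])

```text
time_s: 11.65
tcp_pos: [0.5892, -0.0613, 0.1602]
eef_rot: [-180.0, 0.1, -159.9]
contact_force: [-3.9, 1.1, 10.7]
gripper_width: 0.026
gripper_force: 60.0
```

step_arm(xyz=[[0,0,0.001],[0,0,0.001],[0,0,0.001]], yaw=[0,0,0], claw=[1,1,1])

```text
time_s: 11.9
tcp_pos: [0.5892, -0.0613, 0.1601]
eef_rot: [-180.0, 0.1, -159.9]
contact_force: [-3.6, 3.3, 10.9]
gripper_width: 0.0262
gripper_force: 60.0
```

step_arm(xyz=[[0,0,0.001],[0,0,0.002],[0,0,0.002],[0,0,0.002]], yaw=[0,0,0,0], claw=[1,1,1,1])

```text
time_s: 12.23
tcp_pos: [0.5893, -0.0613, 0.16]
eef_rot: [-180.0, 0.1, -159.9]
contact_force: [-5.9, 2.5, 13.3]
gripper_width: 0.0258
gripper_force: 60.0
```

step_arm(xyz=[[0,0,0.001],[0,0,0.002],[0,0,0.002],[0,0,0.002]], yaw=[0,0,0,0], claw=[1,1,1,1])

```text
time_s: 12.57
tcp_pos: [0.5893, -0.0613, 0.1599]
eef_rot: [-180.0, 0.1, -159.9]
contact_force: [-5.9, 2.6, 15.2]
gripper_width: 0.0261
gripper_force: 60.0
```

```bash
cat > plane.py <<'E'
from h import *
import sys
c,a=np.array([.589,-.0615]),np.radians(4.1)
R=np.array([[np.cos(a),np.sin(a)],[-np.sin(a),np.cos(a)]])
def fit(n,f,excl):
    im,d=grab(n,f);v,u=np.mgrid[:480,:640]
    P=toworld(n,d.ravel(),u.ravel(),v.ravel()).reshape(480,640,3);q=(P[...,:2]-c)@R.T
    m=(abs(q[...,0])<.029)&(abs(q[...,1])<.042)&(P[...,2]>.083)&(P[...,2]<.1)&(np.hypot(*(q-excl).transpose(2,0,1))>.024)
    A=np.c_[q[m],np.ones(m.sum())];k=np.linalg.lstsq(A,P[m][:,2],rcond=None)[0];print(n,'slopes',np.degrees(k[:2]).round(2),'h',k[2].round(5),m.sum())
E
python3 - <<'E'
from plane import *
fit('top','t2',np.zeros(2));fit('scene','s2',np.zeros(2));print(status.get_state()['contact_force'])
E
```

```text
top slopes [-4.19 -2.68] h 0.08652 55
scene slopes [-0.4   0.29] h 0.09042 542
[-5.84172854  2.94456699 15.38118774]
```

step_arm(xyz=[[0,0,0.001],[0,0,0.002],[0,0,0.003],[0,0,0.003],[0,0,0.003]], yaw=[0,0,0,0,0], claw=[1,1,1,1,1])

```text
time_s: 13.08
tcp_pos: [0.5894, -0.0613, 0.1598]
eef_rot: [-180.0, 0.1, -159.9]
contact_force: [-6.7, 3.2, 17.6]
gripper_width: 0.0261
gripper_force: 60.0
```

step_arm(xyz=[[0,0,0.001],[0,0,0.002],[0,0,0.002],[0,0,0.002],[0,0,0.002]], yaw=[0,0,0,0,0], claw=[1,1,1,1,1])

```text
time_s: 13.5
tcp_pos: [0.5895, -0.0613, 0.1597]
eef_rot: [-179.9, 0.1, -159.8]
contact_force: [-6.8, 4.0, 20.7]
gripper_width: 0.0255
gripper_force: 60.0
```

step_arm(xyz=[[0,0,0.001],[0,0,0.002],[0,0,0.002],[0,0,0.002],[0,0,0.002],[0,0,0.002],[0,0,0.002],[0,0,0.002],[0,0,0.002]], yaw=[0,0,0,0,0,0,0,0,0], claw=[1,1,1,1,1,1,1,1,1])

```text
time_s: 14.25
tcp_pos: [0.5895, -0.0613, 0.1596]
eef_rot: [-179.9, 0.1, -159.8]
contact_force: [-8.7, 2.1, 21.9]
gripper_width: 0.0258
gripper_force: 60.0
```

step_arm(xyz=[[0,0,-0.01],[0,0,-0.02],[0,0,-0.04],[0,0,-0.1],[0,0,-0.2],[0,0,-0.3],[0,0,-0.3],[0,0,-0.3]], yaw=[0,0,0,0,0,0,0,0], claw=[1,1,1,1,1,1,1,1])

```text
time_s: 14.92
tcp_pos: [0.5898, -0.0613, 0.2172]
eef_rot: [-180.0, 0.1, -159.9]
contact_force: [0.6, -0.1, -2.2]
gripper_width: 0.0261
gripper_force: 60.0
```

```bash
python3 - <<'E'
from plane import *
s=status.get_state();print(s['tcp_pos'],s['contact_force'])
fit('scene','s3',np.array([9,9]))
im=np.load('pics/s3.npz')['im'];cv2.imwrite('pics/s3c.png',cv2.resize(im[150:400,100:400],None,fx=2.4,fy=2.4))
E
```

```text
[ 0.58984265 -0.06132187  0.21722312] [ 0.56143382 -0.10885884 -2.17831767]
scene slopes [-0.23 -0.2 ] h 0.09017 1073
```

View pics/s3c.png

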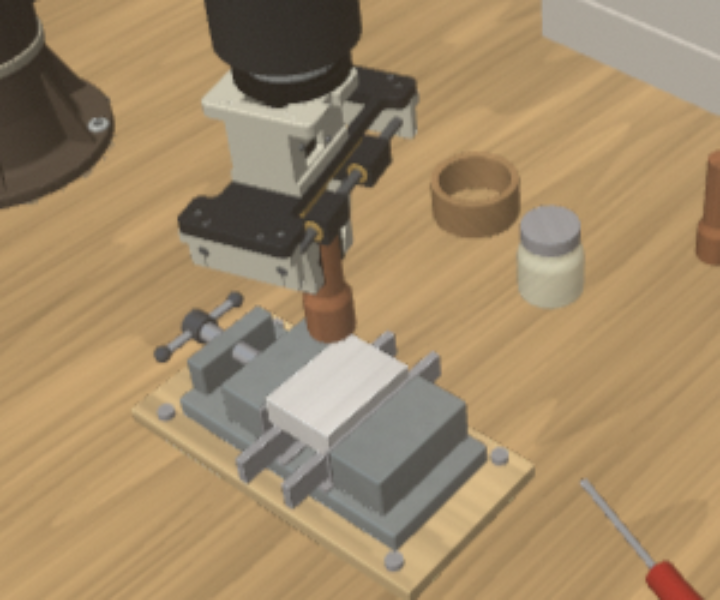

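The picture shows the plate flat at 0.090 m, within noise, with the drift clear above it at (330,310). I'll press over the screw-side parallel to confirm, then give the final firm push at the centre.

step_arm(xyz=[[0.067,0.021,0.1],[0.067,0.021,0.2],[0.067,0.021,0.25],[0.067,0.021,0.27],[0.067,0.021,0.274],[0.067,0.021,0.277],[0.067,0.021,0.28],[0.067,0.021,0.282],[0.067,0.021,0.284],[0.067,0.021,0.286],[0.067,0.021,0.288],[0.067,0.021,0.288]], yaw=[0,0,0,0,0,0,0,0,0,0,0,0], claw=[1,1,1,1,1,1,1,1,1,1,1,1])

```text
time_s: 15.97
tcp_pos: [0.5757, -0.062, 0.1597]
eef_rot: [-180.0, 0.1, -159.9]
contact_force: [-1.7, 1.2, 4.7]
gripper_width: 0.026
gripper_force: 60.0
```

step_arm(xyz=[[0,0,0.002],[0,0,0.004],[0,0,0.005],[0,0,0.006],[0,0,0.007],[0,0,0.007],[0,0,0.007]], yaw=[0,0,0,0,0,0,0], claw=[1,1,1,1,1,1,1])

```text
time_s: 16.55
tcp_pos: [0.5758, -0.062, 0.1596]
eef_rot: [-180.0, 0.1, -159.9]
contact_force: [-5.4, 2.9, 14.6]
gripper_width: 0.0259
gripper_force: 60.0
```

step_arm(xyz=[[0,0,-0.02],[0,0,-0.04],[-0.067,-0.021,-0.04],[-0.067,-0.021,-0.04],[-0.067,-0.021,-0.02],[-0.067,-0.021,-0.01],[-0.067,-0.021,-0.007],[-0.067,-0.021,-0.005],[-0.067,-0.021,-0.003],[-0.067,-0.021,-0.001],[-0.067,-0.021,-0.001]], yaw=[0,0,0,0,0,0,0,0,0,0,0], claw=[1,1,1,1,1,1,1,1,1,1,1])

```text
time_s: 17.47
tcp_pos: [0.5896, -0.0613, 0.1596]
eef_rot: [-179.9, 0.1, -159.9]
contact_force: [-4.7, 1.8, 14.9]
gripper_width: 0.026
gripper_force: 60.0
```

step_arm(xyz=[[0,0,0.001],[0,0,0.002],[0,0,0.003],[0,0,0.004],[0,0,0.0045],[0,0,0.0045],[0,0,0.0045],[0,0,0.0045],[0,0,0.0045],[0,0,0.0045],[0,0,0.0045],[0,0,0.0045]], yaw=[0,0,0,0,0,0,0,0,0,0,0,0], claw=[1,1,1,1,1,1,1,1,1,1,1,1])

```text
time_s: 18.47
tcp_pos: [0.5897, -0.0613, 0.1595]
eef_rot: [-179.9, 0.1, -159.8]
contact_force: [-6.8, 4.3, 21.1]
gripper_width: 0.0259
gripper_force: 60.0
```

step_arm(xyz=[[0,0,-0.01],[0,0,-0.02],[0,0,-0.05],[0,0,-0.15],[0,0,-0.3],[-0.299,0.94,-0.3],[-0.299,0.94,-0.3],[-0.299,0.94,-0.3],[-0.299,0.94,-0.3],[-0.299,0.94,-0.3],[-0.299,0.94,-0.3],[-0.299,0.94,-0.3]], yaw=[0,0,0,0,0,0,0,0,0,0,0,0], claw=[1,1,1,1,1,1,1,1,1,1,1,1])

```text
time_s: 19.47
tcp_pos: [0.5805, 0.1374, 0.2162]
eef_rot: [-180.0, -0.1, -159.7]
contact_force: [-0.7, -0.6, -1.8]
gripper_width: 0.0258
gripper_force: 60.0
```

step_arm(xyz=[[-0.299,0.94,0],[-0.299,0.94,0],[-0.299,0.94,0],[-0.299,0.94,0],[-0.299,0.94,0],[-0.299,0.94,0],[-0.299,0.94,0],[-0.299,0.94,0],[-0.299,0.94,0.2],[-0.299,0.94,0.4],[-0.299,0.94,0.55],[-0.299,0.94,0.65],[-0.299,0.94,0.7],[-0.299,0.94,0.7],[-0.299,0.94,0.7]], yaw=[0,0,0,0,0,0,0,0,0,0,0,0,0,0,0], claw=[1,1,1,1,1,1,1,1,1,1,1,1,1,1,1])

```text
time_s: 20.72
tcp_pos: [0.5732, 0.332, 0.0775]
eef_rot: [-180.0, 0.0, -160.0]
contact_force: [1.2, -0.5, -0.9]
gripper_width: 0.0261
gripper_force: 60.0
```

Now down about 7 mm to touch the table.

step_arm(xyz=[[0,0,0.015],[0,0,0.025],[0,0,0.029],[0,0,0.032],[0,0,0.034],[0,0,0.034],[0,0,0.034]], yaw=[0,0,0,0,0,0,0], claw=[1,1,1,1,1,1,1])

```text
time_s: 21.3
tcp_pos: [0.5726, 0.3331, 0.0704]
eef_rot: [180.0, 0.0, -159.9]
contact_force: [-1.6, 0.5, 1.7]
gripper_width: 0.026
gripper_force: 60.0
```

step_arm(xyz=[[0,0,0],[0,0,0],[0,0,0],[0,0,0],[0,0,0],[0,0,0],[0,0,0],[0,0,0],[0,0,0],[0,0,0],[0,0,0],[0,0,0],[0,0,-0.1],[0,0,-0.3],[0,0,-0.5],[0,0,-0.7],[0,0,-0.85],[0,0,-0.85]], yaw=[0,0,0,0,0,0,0,0,0,0,0,0,0,0,0,0,0,0], claw=[-0.3,-0.2,-0.1,-0.2,-0.2,-0.2,-0.2,-0.2,-0.2,-0.2,-0.2,-0.2,-0.2,-0.2,-0.2,-0.2,-0.2,-0.2])

```text
time_s: 22.8
tcp_pos: [0.5752, 0.3344, 0.2484]
eef_rot: [179.8, 0.7, -159.9]
contact_force: [0.4, 0.5, 1.2]
gripper_width: 0.0527
gripper_force: 0.0
```

```bash
python3 - <<'E'
from plane import *
s=status.get_state();print(s['tcp_pos'],s['gripper_width'],s['contact_force'])
im,d=grab('scene','s4');fit('top','t4',np.array([9,9]))
P=np.load('pics/t4.npz');v,u=np.mgrid[:480,:640]
Q=toworld('top',P['d'].ravel(),u.ravel(),v.ravel()).reshape(480,640,3)
q=(Q[...,:2]-c)@R.T
for sx in(-.022,.022):
    m=(abs(q[...,0]-sx)<.0035)&(abs(Q[...,2]-.064)<.004)&(abs(q[...,1])<.1)
    print(sx,q[m][:,1].min(),q[m][:,1].max(),q[m][:,0].mean())
cv2.imwrite('pics/s4c.png',im)
E
```

```text
[0.57518768 0.33443717 0.24838738] 0.052666669352234935 [0.36862572 0.47101917 1.18075352]
top slopes [-0.09 -0.04] h 0.08933 1885
-0.022 -0.08747837052193037 0.08342044573043518 -0.02198069831945804
0.022 -0.08349403645392539 0.08540193710933255 0.021922428860732375
```

View pics/s4c.png

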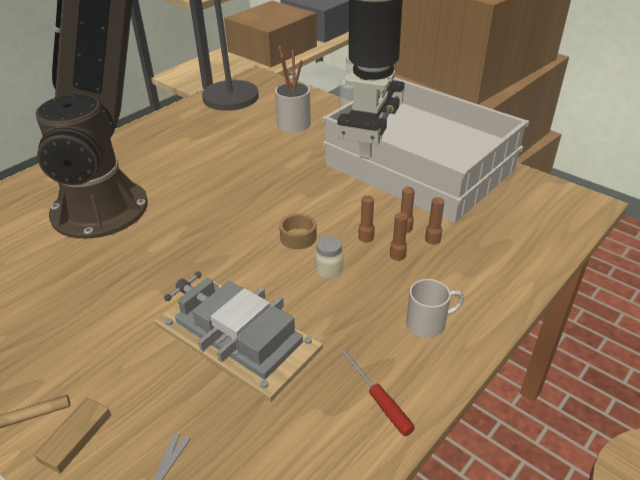

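The picture shows the drift standing upright at (367,220), where it started. The other things are where they were and the plate is level. Next I'll go above the +y end of the screw-side parallel with the fingers closed.

step_arm(xyz=[[0.265,-0.61,0],[0.265,-0.61,0],[0.265,-0.61,0],[0.265,-0.61,0],[0.265,-0.61,0]], yaw=[0,0,0,0,0], claw=[1,1,1,1,1], grip_force=10)

```text
time_s: 23.32
tcp_pos: [0.5637, 0.1969, 0.2389]
eef_rot: [-180.0, -0.1, -160.1]
contact_force: [0.5, 1.0, 0.3]
gripper_width: 0.0246
gripper_force: 0.0
```

step_arm(xyz=[[0.265,-0.61,0],[0.265,-0.61,0],[0.265,-0.61,0],[0.265,-0.61,0],[0.265,-0.61,0],[0.265,-0.61,0],[0.265,-0.61,0],[0.265,-0.61,0],[0.265,-0.61,0],[0.265,-0.61,0]], yaw=[0.0444,0.0444,0.0444,0.0444,0.0444,0.0444,0.0444,0.0444,0.0444,0.0444], claw=[1,1,1,1,1,1,1,1,1,1])

```text
time_s: 24.15
tcp_pos: [0.5568, 0.0681, 0.2396]
eef_rot: [-180.0, -0.0, -175.8]
contact_force: [0.1, -0.4, 1.0]
gripper_width: 0.0002
gripper_force: 0.0
```

```bash
python3 - <<'E'
from plane import *
s=status.get_state();print(s['tcp_pos'],s['eef_rot'],s['gripper_width'],s['contact_force'])
P=np.load('pics/P.npy');b=P[235:278,272:314].reshape(-1,3);b=b[b[:,2]>.03];print('jar',b.min(0),b.max(0))
rz=np.radians(s['eef_rot'][2]);X=np.array([np.cos(rz),np.sin(rz)]);Y=np.array([np.sin(rz),-np.cos(rz)])
for n,l in(('approach',(-.022,.130)),):
    w=c+R.T@np.array(l);e=w-s['tcp_pos'][:2];print(n,w,'shares',X@e/.2,Y@e/.2,(s['tcp_pos'][2]-.066)/.2)
print('push dir tool',X@(R.T@[0,-1]),Y@(R.T@[0,-1]))
E
```

```text
[0.55682514 0.06812267 0.23961226] [-1.79992663e+02 -2.05110392e-02 -1.75813306e+02] 0.00021858808825384193 [ 0.13016008 -0.35296115  0.96258649]
jar [0.41413271 0.15136824 0.03136503] [0.605742   0.22341841 0.92068418]
approach [0.55776164 0.06659436] shares -0.004112077737352662 -0.007962999526747143 0.8680612962641043
push dir tool 0.0015130959210518657 -0.9999988552697117
```

```bash
python3 -c "
import numpy as np
P=np.load('pics/P.npy')[242:258,284:303];print(np.median(P.reshape(-1,3),0),P[...,2].max())"
```

```text
[0.58292631 0.19345646 0.07473623] 0.920684179313221
```

step_arm(xyz=[[-0.004,-0.008,0.15],[-0.004,-0.008,0.3],[-0.004,-0.008,0.4],[-0.004,-0.008,0.4]], yaw=[0,0,0,0], claw=[1,1,1,1])

```text
time_s: 24.48
tcp_pos: [0.5551, 0.0654, 0.1555]
eef_rot: [-179.9, -0.4, -175.9]
contact_force: [-1.5, -0.5, -1.0]
gripper_width: 0.0009
gripper_force: 0.0
```

step_arm(xyz=[[0,0,0.15],[0,0,0.3],[0,0,0.4],[0,0,0.468],[0,0,0.468],[0,0,0.468],[0,0,0.468],[0,0,0.468]], yaw=[0,0,0,0,0,0,0,0], claw=[1,1,1,1,1,1,1,1])

```text
time_s: 25.15
tcp_pos: [0.5588, 0.0663, 0.068]
eef_rot: [180.0, 0.2, -175.9]
contact_force: [-0.0, -0.2, -0.1]
gripper_width: 0.0009
gripper_force: 0.0
```

```bash
python3 - <<'E'
from plane import *
s=status.get_state();print(s['tcp_pos'],s['contact_force'],R@(s['tcp_pos'][:2]-c))
im,d=grab('wrist','w1');im2,_=grab('scene','s5')
o=np.hstack([cv2.resize(im,(400,300)),cv2.resize(im2[210:390,140:380],(400,300))]);cv2.imwrite('pics/w1c.png',o)
E
```

```text
[0.5588408  0.06627507 0.06801743] [-0.02347465 -0.20037296 -0.06108962] [-0.02094643  0.12960437]
```

View pics/w1c.png

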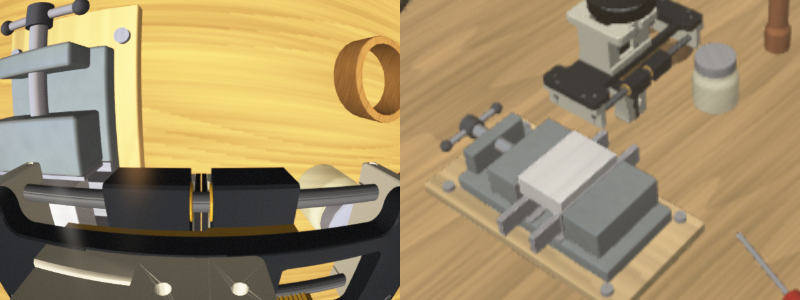

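The left half (wrist view) shows the closed fingertips at about (200,200), beside the parallel. The right half shows the fingertip at (603,135), just beyond the screw-side parallel's end and clear of the jar. I'll creep towards the end.

step_arm(xyz=[[0.005,-0.04,0.02],[0.005,-0.065,0.02],[0.005,-0.08,0.02],[0.005,-0.088,0.02],[0.005,-0.088,0.02],[0.005,-0.088,0.02]], yaw=[0,0,0,0,0,0], claw=[1,1,1,1,1,1])

```text
time_s: 25.75
tcp_pos: [0.558, 0.0479, 0.0623]
eef_rot: [-180.0, 0.0, -175.9]
contact_force: [-1.4, 0.6, 0.4]
gripper_width: 0.0002
gripper_force: 0.0
```

step_arm(xyz=[[0,-0.003,0],[0,-0.006,0],[0,-0.008,0],[0,-0.008,0]], yaw=[0,0,0,0], claw=[1,1,1,1])

```text
time_s: 26.08
tcp_pos: [0.5581, 0.0465, 0.0623]
eef_rot: [180.0, -0.0, -175.9]
contact_force: [0.3, 0.7, -0.2]
gripper_width: 0.0004
gripper_force: 0.0
```

step_arm(xyz=[[0,-0.003,0],[0,-0.006,0],[0,-0.008,0],[0,-0.008,0]], yaw=[0,0,0,0], claw=[1,1,1,1])

```text
time_s: 26.42
tcp_pos: [0.5582, 0.0448, 0.0622]
eef_rot: [180.0, -0.0, -175.9]
contact_force: [-0.0, 0.6, -1.0]
gripper_width: 0.0005
gripper_force: 0.0
```

step_arm(xyz=[[0,-0.002,0],[0,-0.004,0],[0,-0.005,0],[0,-0.005,0]], yaw=[0,0,0,0], claw=[1,1,1,1])

```text
time_s: 26.75
tcp_pos: [0.5583, 0.0439, 0.0623]
eef_rot: [180.0, 0.0, -175.9]
contact_force: [0.2, -0.5, -0.2]
gripper_width: 0.0008
gripper_force: 0.0
```

step_arm(xyz=[[0,-0.002,0],[0,-0.004,0],[0,-0.006,0],[0,-0.006,0]], yaw=[0,0,0,0], claw=[1,1,1,1])

```text
time_s: 27.08
tcp_pos: [0.5584, 0.0427, 0.0623]
eef_rot: [-180.0, -0.0, -175.9]
contact_force: [-0.3, -0.3, -0.7]
gripper_width: 0.0005
gripper_force: 0.0
```

step_arm(xyz=[[0,-0.002,0],[0,-0.004,0],[0,-0.005,0],[0,-0.005,0]], yaw=[0,0,0,0], claw=[1,1,1,1])

```text
time_s: 27.42
tcp_pos: [0.5584, 0.0417, 0.0623]
eef_rot: [-180.0, -0.0, -175.9]
contact_force: [0.3, -0.7, -0.0]
gripper_width: 0.0008
gripper_force: 0.0
```

step_arm(xyz=[[0,-0.002,0],[0,-0.003,0],[0,-0.003,0]], yaw=[0,0,0], claw=[1,1,1])

```text
time_s: 27.67
tcp_pos: [0.5585, 0.0411, 0.0623]
eef_rot: [180.0, 0.0, -175.9]
contact_force: [-0.2, -0.6, 0.9]
gripper_width: 0.0006
gripper_force: 0.0
```

step_arm(xyz=[[0,-0.003,0],[0,-0.005,0],[0,-0.005,0]], yaw=[0,0,0], claw=[1,1,1])

```text
time_s: 27.92
tcp_pos: [0.5585, 0.0401, 0.0623]
eef_rot: [180.0, -0.0, -175.9]
contact_force: [-0.3, 0.1, 0.8]
gripper_width: 0.0003
gripper_force: 0.0
```

step_arm(xyz=[[0,-0.003,0],[0,-0.004,0],[0,-0.004,0]], yaw=[0,0,0], claw=[1,1,1])

```text
time_s: 28.17
tcp_pos: [0.5586, 0.0392, 0.0623]
eef_rot: [180.0, -0.0, -175.9]
contact_force: [-0.5, 0.3, -0.1]
gripper_width: 0.0002
gripper_force: 0.0
```

step_arm(xyz=[[0,-0.003,0],[0,-0.004,0],[0,-0.004,0]], yaw=[0,0,0], claw=[1,1,1])

```text
time_s: 28.42
tcp_pos: [0.5586, 0.0384, 0.0622]
eef_rot: [-180.0, -0.0, -175.9]
contact_force: [-0.1, 0.5, 0.4]
gripper_width: 0.0003
gripper_force: 0.0
```

```bash
cat > par.py <<'E'
from plane import *
def ends(f):
    im,d=grab('top',f);v,u=np.mgrid[:480,:640]
    Q=toworld('top',d.ravel(),u.ravel(),v.ravel()).reshape(480,640,3);q=(Q[...,:2]-c)@R.T
    for sx in(-.022,.022):
        m=(abs(q[...,0]-sx)<.0035)&(abs(Q[...,2]-.064)<.004)&(abs(q[...,1])<.1)
        print(sx,q[m][:,1].min().round(4),q[m][:,1].max().round(4))
E
python3 - <<'E'
from par import *
ends('t6');im,_=grab('scene','s6');cv2.imwrite('pics/s6c.png',cv2.resize(im[230:340,190:310],None,fx=5,fy=5,interpolation=2))
E
```

```text
-0.022 -0.0863 -0.0542
0.022 -0.083 -0.0564
```

View pics/s6c.png

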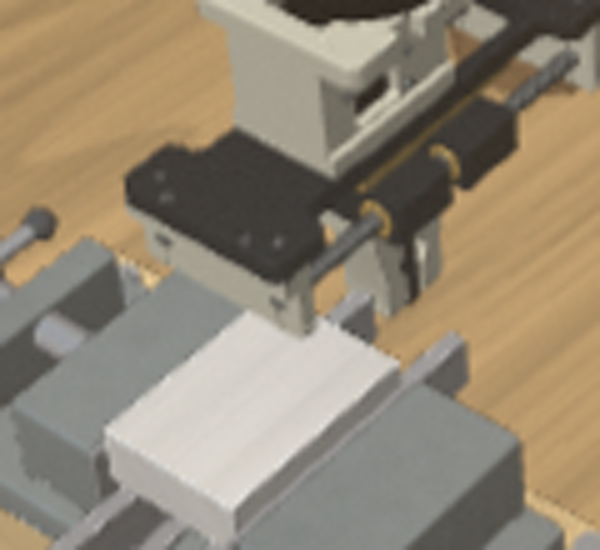

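The picture shows the fingertip at (405,300), a few mm beyond the parallel's end at (365,300). The tip tapers thinner than the finger back, so there is still a gap. The parallel has not moved. I'll keep creeping.

step_arm(xyz=[[0,-0.003,0],[0,-0.005,0],[0,-0.005,0]], yaw=[0,0,0], claw=[1,1,1])

```text
time_s: 28.77
tcp_pos: [0.5587, 0.0374, 0.0623]
eef_rot: [-180.0, 0.0, -175.9]
contact_force: [-0.3, -0.0, -0.3]
gripper_width: 0.0003
gripper_force: 0.0
```

step_arm(xyz=[[0,-0.003,0],[0,-0.005,0],[0,-0.005,0]], yaw=[0,0,0], claw=[1,1,1])

```text
time_s: 29.02
tcp_pos: [0.5588, 0.0364, 0.0623]
eef_rot: [180.0, -0.0, -175.9]
contact_force: [0.1, -1.2, -0.8]
gripper_width: 0.0006
gripper_force: 0.0
```

step_arm(xyz=[[0,-0.003,0],[0,-0.004,0],[0,-0.004,0]], yaw=[0,0,0], claw=[1,1,1])

```text
time_s: 29.27
tcp_pos: [0.5588, 0.0362, 0.0623]
eef_rot: [180.0, 0.0, -175.9]
contact_force: [-1.3, 4.6, 0.1]
gripper_width: 0.0001
gripper_force: 2.3
```

step_arm(xyz=[[0,-0.003,0],[0,-0.004,0],[0,-0.004,0]], yaw=[0,0,0], claw=[1,1,1])

```text
time_s: 29.52
tcp_pos: [0.5591, 0.0359, 0.0623]
eef_rot: [179.9, 0.0, -175.9]
contact_force: [-2.4, 6.8, 0.5]
gripper_width: 0.0004
gripper_force: 3.9
```

Contact: the parallel stops the finger. The force is slightly above the light range, so I'll ease to about 4 N and hold.

step_arm(xyz=[[0,0.003,0],[0,0.003,0],[0,0.003,0],[0,0.003,0],[0,0.003,0],[0,0.003,0]], yaw=[0,0,0,0,0,0], claw=[1,1,1,1,1,1])

```text
time_s: 30.02
tcp_pos: [0.5591, 0.036, 0.0623]
eef_rot: [180.0, 0.0, -175.9]
contact_force: [-1.1, 5.6, 0.0]
gripper_width: 0.0006
gripper_force: 2.9
```

```bash
python3 -c "
from par import *
ends('t7');s=status.get_state();print(s['tcp_pos'],s['contact_force'])"
```

```text
-0.022 -0.0871 -0.0541
0.022 -0.0839 -0.0612
[0.55911806 0.03595927 0.0623191 ] [0.07704851 5.12653013 0.19250301]
```

step_arm(xyz=[[0,0.001,0],[0,0.001,0],[0,0.001,0],[0,0.001,0],[0,0.001,0],[0,0.001,0],[0,0.001,0],[0,0.001,0]], yaw=[0,0,0,0,0,0,0,0], claw=[1,1,1,1,1,1,1,1])

```text
time_s: 30.73
tcp_pos: [0.5591, 0.036, 0.0623]
eef_rot: [180.0, 0.0, -175.9]
contact_force: [-0.3, 5.8, -1.0]
gripper_width: 0.0004
gripper_force: 2.7
```

step_arm(xyz=[[0,0.02,0],[0,0.06,0],[0,0.1,0],[0,0.1,0],[0,0.1,-0.2],[0,0.1,-0.4],[0,0.1,-0.6],[0,0.1,-0.8],[0,0.1,-0.8],[0,0.1,-0.8]], yaw=[0,0,0,0,0,0,0,0,0,0], claw=[1,1,1,1,1,1,1,1,1,1])

```text
time_s: 31.57
tcp_pos: [0.5585, 0.0562, 0.2253]
eef_rot: [179.9, 0.3, -175.9]
contact_force: [-0.1, -1.0, -0.6]
gripper_width: 0.0003
gripper_force: 0.0
```

```bash
python3 - <<'E'
from par import *
s=status.get_state();print(s['tcp_pos'],s['contact_force'])
ends('t8');fit('scene','s8',np.array([9,9]))
im=np.load('pics/s8.npz')['im'];cv2.imwrite('pics/s8c.png',im)
E
```

```text
[0.55854807 0.05624323 0.22526081] [-0.13659051 -0.99895969 -0.62345545]
-0.022 -0.0867 0.0831
0.022 -0.0842 -0.0631
scene slopes [-0.2   0.12] h 0.0901 1072
```

View pics/s8c.png

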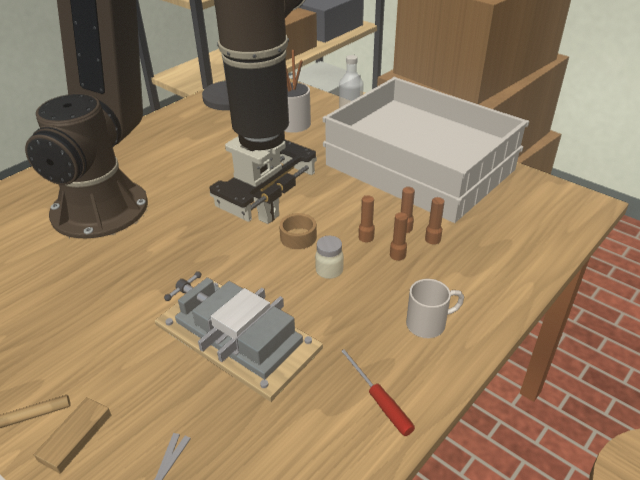

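The picture shows the plate flush in the vise at (240,312), the drift upright at (367,220), nothing else moved and the arm clear. The parallel's ends read the same as before the push, within 1 mm. I'm handing the job in.

```bash
python3 -c "
from plant import job
print(job.close_job())"
```

```text
the job is handed in; nothing more can be done
None
```

I handed the job in: the plate is seated on both parallels (last firm push about 22 N), the drift stands upright where it started, and the screw-side parallel did not budge under the fingertip push, which held at 5–6 N and peaked at 6.8 N, a little over the 3–5 N called light.

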